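# Tuck a shield strip under the guard flap and hold it down

## Robot

A 7-joint arm with a two-finger parallel gripper is mounted at the origin on the work surface. World frame = base frame: x ahead of the robot, y to its left, z up, the work surface at z = 0. Lengths are in m, angles in rad, forces in N, time in s.
With the tool pointing down it reaches from about 0.4 to 0.85 m from the base axis. Payload 4.5 kg.
Tool frame: the origin (TCP) lies midway between the tips of the shut fingers; the grasp point (between the pads) lies 19 mm behind it; z points along the fingers, y is the line along which they close (so a half turn about z gives the same grasp; the last joint's range is limited). The gripper opens to 88 mm and grips with 3 to 60 N. Pads are 18 mm wide; open, the fingers measure 123 mm over their backs; the gripper's body (75 mm by 187 mm) begins 45 mm behind the grasp point.
Start: joints at [-1.104, 0.689, -0.195, 1.565, 0.157, 0.902, -0.215], TCP at [0.262, 0.567, 0.239] pointing down, gripper open.
Joint ranges: [-3.01, 3.01], [-0.46, 2.08], [-1.47, 1.51], [0.13, 2.56], [-1, 4.14], [0.04, 2.09], [-2.66, 2.66]. Speed limits (rad/s): [2.57, 2.57, 3.14, 3.14, 3.14, 3.14, 3.14].

## Interface

Orientations are given as a unit quaternion [x, y, z, w].
In Python, from plant import r gives the robot as it stands.
- The arm moves only by the tool carry_out, never from a script. Its argument "plan" is a list of rows, each an object with "rot": the turn, a rotation vector about the tool's x, y, z in rad, a list of three; "xyz": the shift along the tool's x, y, z in m, a list of three; "grip": the closure in counts, from 0 (fully open) to 255 (shut). In form: [{"rot": [wx, wy, wz], "xyz": [dx, dy, dz], "grip": grip}, ...]. A call has 1 to 8 rows; each row is the pose to reach, as a shift and turn from the pose commanded when the call began, along the tool's axes at that moment; what a row does not reach only later rows make up. A row lasts 1/12 s, in which the tool goes at most 41.7 mm and 7.16 degrees, less where a joint would pass 70% of its speed; a pose out of reach is approached as far as the arm can. A call with a gripper value outside its range is refused whole. The fingers move at their own pace and stop on an object; "squeeze" is the grip in N (left out, the last holds). Time passes only in rows, so rows that repeat a pose let the fingers close. It gives the time, the measured TCP pose, the force, the opening and the grip force at its end, in the units of the state.
- r.get_state(): the state, without advancing time (a new reading comes with each control period).
- r.snapshot(name): name is "side" or "top" or "wrist"; returns the picture (420x560x3 uint8, red, green, blue); there is no depth.
- r.camera_params(name): a dict with "fx", "fy", "cx", "cy" (pixels), "position" and "attitude" of the camera in the world; the wrist camera has in their place "hand_eye" (4x4, takes a point from camera to tool coordinates, whose origin is the TCP and whose axes are the flange's). Camera axes: x right, y down, z forward; pixel columns grow to the right and rows downward; lengths in m; the calibration is good to about 2 mm. A picture is of the moment at which its call begins: read the wrist's pose just before it. camera_params takes no time and is no camera call.
- r.finish_job(): hands the job in; it is judged then, once.
The state is a dict: "clock": time; "q": joint angles; "qd": joint speeds; "joint_torque": joint torques, N m; "tool_pos": TCP position; "eef_rot": TCP orientation; "contact_force": force on the tool from outside, world axes, zero at the start; "moment": the same for the moment, N m; "opening": opening from 0.0 (shut) to 1.0 (fully open); "finger_force": force on a finger pad.
Only numpy, scipy, OpenCV 4.12 (cv2) and the standard library are available. Lean on these libraries where they do the work, as an engineer would, in place of code of your own. Each camera call takes 0.05 s, during which the arm holds its last target. There are 200 camera calls.

## Task

Pick up the shield strip by its rib and slide its wide leaf under the loose hinged guard flap on the engine mount, without lifting the flap, until it is fully home against the stop bar hidden beneath, square and centred. Then press the strip firmly flat on the deck (about 10 to 15 N) and finish while still holding it pressed, ready for a mate to screw it down. Leave the other parts and tools where they lie.

Things in the scene. Friction and masses are not known exactly. Their poses are not given: they have to be found in the camera images.
- strip: Loose aluminium strip, 0.12-0.24 kg: a leaf 100 (x) x 120 (y) x 4 mm thick with a rib standing on it, 10 mm thick (x), 90 mm long (y), its top 49 mm above the underside. Origin on the underside below the middle of the rib. The leaf reaches 85 mm to +x of it (the wide side, which goes under the flap) and 15 mm to -x. Starts lying on the cabinet top, rib up.
- strip_edge (a point): Middle of the strip's leading edge, on the underside, 85 mm along the strip's +x from its origin. Axes as the strip's.
- mount: Fixed cast engine block, side fins reaching y +-91 mm. Origin under it at cabinet-top level; z up, +x is the way the strip slides in, the mouth looks to -x. Its flat deck spans x -108 to +78 mm, y +-83 mm. Flap: level part from x = -10 mm to its hinge at x = +66 mm. Hinge cheeks at y = +-76 mm, x 53 to 79 mm, 52 mm tall. With the strip fully home its rib is at x = -55 mm.
- deck: Steel deck plate fixed on top of the mount, 186 x 166 mm, on which the strip must lie; same origin and axes as the mount; its upper face is 30 mm above the cabinet top.
- stop (a point): Middle of the front face of the stop bar, at deck level: 30 mm along the mount's +x, 30 mm up. The bar, hidden under the flap, is 7 mm high and 110 mm long (y). The strip's leading edge rests against it when fully home, 40 mm in from the mouth.
- flap (a joint): Angle (rad) of the thin dark-steel guard flap, 132 mm wide, 3 mm thick, 0.12 kg, hinged at its far side. 0: closed, level above the deck with a clear gap of 10 mm below it; grows as its front edge lifts (0.1 lifts it about 8 mm). It swings freely and falls shut by its weight.
- flap_lip (a point): Middle of the front edge of the flap's level part, on its underside, 10 mm above the deck when shut: the mouth that the strip enters. In front of it the lip flares upward by 5 mm over 11 mm.
- manifold: Bystander: cast-aluminium pipe stub standing on its flange, 68 mm across and 68 mm tall, with a side branch reaching 66 mm along its +y. Origin at the centre of its underside.
- screwdriver: Bystander: wooden-handled screwdriver lying on the cabinet top.
- wrench: Bystander: steel wrench lying on the cabinet top.
- jar: Bystander: small glass jar, 60 mm across, 75 mm tall, standing. Origin at the centre of its underside.
Things that resemble listed ones, but are neither listed nor needed, are in the scene too. What is shaped like the strip but purple or turquoise is not meant.

How it is judged:
On the way:
1. the strip's leading edge is under the flap, against the stop, with the flap shut over it (x of strip_edge in the frame of mount between 0.022 and 0.036 m and y of strip_edge in the frame of mount between -0.015 and 0.015 m and z of strip_edge in the frame of mount between 0.026 and 0.034 m and angle between the x axis of strip and the x axis of mount, either way round below 0.12 rad and angle between strip's own z axis and vertical below 0.05 rad and value of joint flap below 0.04 rad), for 0.2 s.
At the end, for the whole second after the job is handed in: The strip lies flat on the deck (within 0.05 rad) with its leading edge under the shut flap (flap below 0.04 rad), less than 8 mm from the stop, within 15 mm of centre and 0.12 rad of square, at rest, and the fingers still hold it pressed on the deck with more than 6 N (its weight is at most 2.4 N) (all of step 1 and contact force between strip and deck above 6 N and contact force between the fingers and strip above 2 N and linear speed of strip below 0.01 m/s); the arm keeps its last pose, push and grip.
It fails at once if the flap is lifted (its front edge by more than about 8 mm) (value of joint flap above 0.1 rad).
It fails at once if the manifold is disturbed (distance of manifold from where it was at the start of the episode above 0.03 m).
It fails at once if the screwdriver is disturbed (distance of screwdriver from where it was at the start of the episode above 0.03 m).
It fails at once if the wrench is disturbed (distance of wrench from where it was at the start of the episode above 0.03 m).
It fails at once if the jar is disturbed (distance of jar from where it was at the start of the episode above 0.03 m).
It also fails if it takes over 45 s, if anything falls off the work surface, if the arm or the gripper's body presses on something with over 40 N, if the wrist force passes 120 N, or if a joint passes its speed limit or range.

## Working session

There is one attempt and no reset: what is moved stays moved. The work goes in short steps, Python scripts to look and compute and a tool call to move; the robot and the scene stay as the last step left them, time stands still between calls to the robot, and variables do not carry over. Pictures are saved under pics/ and viewed, at most 10 in all, crops included, and the job is handed in when it is done.

Besides the shell and the picture viewer there is one more tool, called by a JSON object that holds its "api" and its "payload". carry_out: Moves the arm, as the interface text tells. Its arguments: {"type":"object","properties":{"plan":{"type":"array"},"squeeze":{"type":"number"}},"required":["plan"]}

```bash
mkdir -p pics; ls
python3 - <<'E'
from plant import r
import cv2,json
s=r.get_state();print({k:s[k] for k in('clock','tool_pos','eef_rot','contact_force','opening')})
for n in('top','side','wrist'):
    p=r.camera_params(n);print(n,p)
    cv2.imwrite(f'pics/{n}0.png',r.snapshot(n)[:,:,::-1])
E
```

```text
pics
{'clock': 0.0, 'tool_pos': array([0.26191006, 0.56678676, 0.2379351 ]), 'eef_rot': array([ 2.14658727e-01,  9.76688706e-01, -8.86060742e-04, -1.30194376e-04]), 'contact_force': array([ 0.08612509, -0.63269718,  0.2574548 ]), 'opening': 1.0008504235260889}
top {'fx': 402.20454776101207, 'fy': 402.20454776101207, 'cx': 283.866360475842, 'cy': 215.56369689722555, 'position': array([0.44677916, 0.01425746, 1.07294374]), 'attitude': array([ 0.71127569, -0.70023694,  0.04453245, -0.04209484])}
side {'fx': 545.4445915782594, 'fy': 545.4445915782594, 'cx': 283.9810093325462, 'cy': 212.17815266776032, 'position': array([0.11772931, 1.3358954 , 1.02092419]), 'attitude': array([-0.13790133,  0.87343532, -0.46022561,  0.07928648])}
wrist {'fx': 315.9647601461652, 'fy': 315.9647601461652, 'cx': 283.4266010697224, 'cy': 210.80638613750827, 'hand_eye': array([[ 2.70231954e-04, -9.63486654e-01, -2.67756224e-01,
         6.88415978e-02],
       [ 9.99999876e-01,  1.48554005e-04,  4.74693430e-04,
        -4.14077818e-04],
       [-4.17584525e-04, -2.67756319e-01,  9.63486575e-01,
        -1.46071266e-01],
       [ 0.00000000e+00,  0.00000000e+00,  0.00000000e+00,
         1.00000000e+00]])}
```

View pics/top0.png

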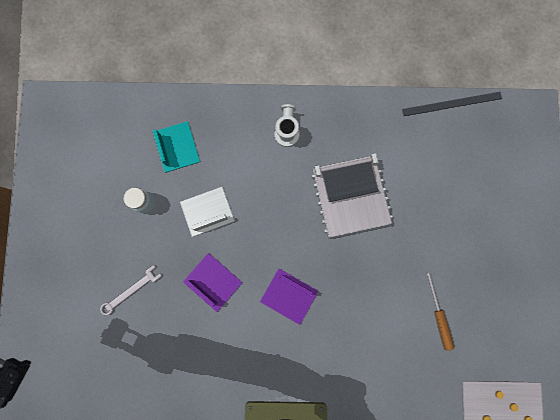

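View pics/side0.png

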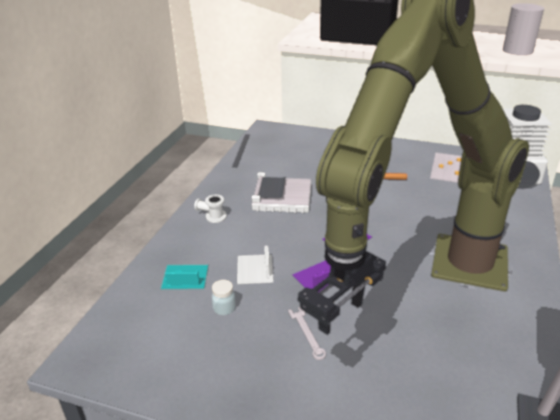

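Top view: the only aluminium part of the strip's shape is at (207,212), with its rib on the lower (robot-facing) side. It could be mistaken for the turquoise one (177,147) or the purple ones (212,282) and (290,297), which are excluded by colour. The mount is at (352,195), its flap (350,182) at the far end and its mouth facing the robot. The manifold is at (287,127), the jar (135,198), the wrench (130,290) and the screwdriver (442,320). Next is a close crop of the strip and mount.

Run:
```python
import cv2,numpy as np
t=cv2.imread('pics/top0.png');s=cv2.imread('pics/side0.png')
a=cv2.resize(t[180:242,172:242],None,fx=5.7,fy=5.7,interpolation=3)
b=cv2.resize(t[145:245,305:400],None,fx=4,fy=4,interpolation=3)
c=cv2.resize(s[165:290,230:320],None,fx=2,fy=2,interpolation=3)
im=np.zeros((600,800,3),np.uint8)
im[:a.shape[0],:a.shape[1]]=a; im[:b.shape[0],405:405+b.shape[1]][:,:]=b[:,:395]
cv2.imwrite('pics/crop0.png',im[:405]);print(a.shape,b.shape)
```

```text
(353, 399, 3) (400, 380, 3)
```

View pics/crop0.png

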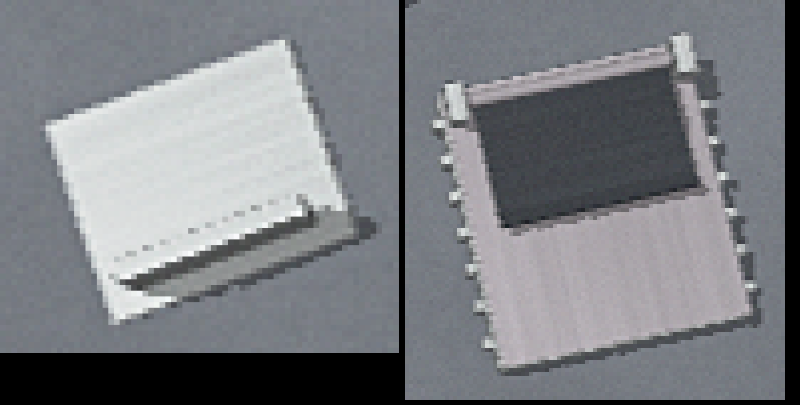

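Crop: the strip's leaf corners are at (180,202), (222,187), (192,236.5) and (235,222), with the rib near the lower edge. The deck's front corners are at (329.5,237) and (391.8,224), and the flap's lip runs from (330.5,202) to (379,192). I'll estimate poses from these.

```bash
cat > h.py <<'E'
import numpy as np, cv2
from scipy.spatial.transform import Rotation as R
from plant import r
def cam(name,s=None):
    p=r.camera_params(name); K=np.array([[p['fx'],0,p['cx']],[0,p['fy'],p['cy']],[0,0,1]])
    if name!='wrist': return K,R.from_quat(p['attitude']).as_matrix(),np.array(p['position'])
    s=s or r.get_state(); T=np.eye(4);T[:3,:3]=R.from_quat(s['eef_rot']).as_matrix();T[:3,3]=s['tool_pos']
    M=T@np.array(p['hand_eye']); return K,M[:3,:3],M[:3,3]
def ray(c,uv):
    K,A,o=c; return o,A@np.linalg.solve(K,[uv[0],uv[1],1.])
def atz(c,uv,z):
    o,d=ray(c,uv); return o+d*(z-o[2])/d[2]
def proj(c,P):
    K,A,o=c; q=(np.atleast_2d(P)-o)@A@K.T; return q[:,:2]/q[:,2:]
def tri(obs):  # [(cam,uv),...]
    M=0;b=0
    for c,uv in obs:
        o,d=ray(c,uv);d=d/np.linalg.norm(d);Q=np.eye(3)-np.outer(d,d);M=M+Q;b=b+Q@o
    return np.linalg.solve(M,b)
def fit(c,uvs,local):  # planar pose x,y,yaw from pixels of body points
    from scipy.optimize import least_squares
    L=np.array(local,float)
    def body(v): return L@R.from_euler('z',v[2]).as_matrix().T+[v[0],v[1],0]
    P=np.array([atz(c,u,l[2]) for u,l in zip(uvs,L)])
    i,j=0,1; y0=np.arctan2(*(P[j]-P[i])[1::-1])-np.arctan2(*(L[j]-L[i])[1::-1])
    s=least_squares(lambda v:(proj(c,body(v))-uvs).ravel(),[*P.mean(0)[:2],y0])
    return s.x,np.abs(s.fun).max()
def totool(s,Pw,yaw=None):
    A=R.from_quat(s['eef_rot']).as_matrix(); return A.T@(np.array(Pw)-s['tool_pos'])
E
python3 - <<'E'
from h import *
t=cam('top')
print('strip',fit(t,[(180.1,201.8),(222.4,187),(191.6,236.5),(235,221.8)],[(.085,.06,.004),(.085,-.06,.004),(-.015,.06,.004),(-.015,-.06,.004)]))
print('mount',fit(t,[(329.5,237),(391.75,224),(330.5,202.25),(379.25,191.75)],[(-.108,.083,.03),(-.108,-.083,.03),(-.021,.066,.048),(-.021,-.066,.048)]))
for n,u in dict(jar=(135,198),mani=(287,127),wr=(130,290)).items(): print(n,atz(t,u,.05))
A=R.from_quat(r.get_state()['eef_rot']);print(A.as_matrix().round(3))
# side-top triangulation of rib top near end etc.
sd=cam('side')
E
```

```text
strip (array([0.55299017, 0.20453917, 0.35874906]), np.float64(0.46314170737889526))
mount (array([ 0.64480652, -0.16598684,  0.21982176]), np.float64(0.7348790210393759))
jar [0.6122549  0.39526653 0.05      ]
mani [0.80798856 0.00705614 0.05      ]
wr [0.37913573 0.3936387  0.05      ]
[[-0.908  0.419 -0.   ]
 [ 0.419  0.908 -0.001]
 [-0.    -0.001 -1.   ]]
```

{"api": "carry_out", "payload": {"plan": [{"rot": [0, 0, 0.39], "xyz": [-0.208, -0.104, 0.019], "grip": 0}, {"rot": [0, 0, 0.39], "xyz": [-0.208, -0.104, 0.019], "grip": 0}, {"rot": [0, 0, 0.39], "xyz": [-0.208, -0.104, 0.019], "grip": 0}, {"rot": [0, 0, 0.39], "xyz": [-0.208, -0.104, 0.019], "grip": 0}, {"rot": [0, 0, 0.39], "xyz": [-0.208, -0.104, 0.019], "grip": 0}, {"rot": [0, 0, 0.39], "xyz": [-0.208, -0.104, 0.019], "grip": 0}, {"rot": [0, 0, 0.39], "xyz": [-0.208, -0.104, 0.019], "grip": 0}, {"rot": [0, 0, 0.39], "xyz": [-0.208, -0.104, 0.019], "grip": 0}]}}

```text
clock: 0.82
tool_pos: [0.4085, 0.384, 0.2195]
eef_rot: [0.402, 0.916, -0.0, 0.0]
contact_force: [-0.0, 0.5, 0.3]
opening: 1.003
finger_force: 0.0
```

```bash
cat >> h.py <<'E'
def plan(target,yaw):
    """print xyz, rot for a call from the present pose; tool down with its y along world yaw"""
    s=r.get_state();A=R.from_quat(s['eef_rot'])
    y=np.array([np.cos(yaw),np.sin(yaw),0]);z=np.array([0,0,-1.]);B=R.from_matrix(np.c_[np.cross(y,z),y,z])
    print('xyz',totool(s,target).round(4),'rot',(A.inv()*B).as_rotvec().round(4),'at',s['tool_pos'].round(4),'t',round(s['clock'],2),'F',np.round(s['contact_force'],2))
E
python3 -c "
from h import *
plan([.553,.2045,.2],.359)"
```

```text
xyz [-0.2299 -0.0152  0.0196] rot [-0.0006  0.0007  0.385 ] at [0.4085 0.384  0.2195] t 0.82 F [-0.04  0.52  0.32]
```

{"api": "carry_out", "payload": {"plan": [{"rot": [0, 0, 0.385], "xyz": [-0.23, -0.015, 0.02], "grip": 0}, {"rot": [0, 0, 0.385], "xyz": [-0.23, -0.015, 0.02], "grip": 0}, {"rot": [0, 0, 0.385], "xyz": [-0.23, -0.015, 0.02], "grip": 0}, {"rot": [0, 0, 0.385], "xyz": [-0.23, -0.015, 0.02], "grip": 0}, {"rot": [0, 0, 0.385], "xyz": [-0.23, -0.015, 0.02], "grip": 0}, {"rot": [0, 0, 0.385], "xyz": [-0.23, -0.015, 0.02], "grip": 0}, {"rot": [0, 0, 0.385], "xyz": [-0.23, -0.015, 0.02], "grip": 0}, {"rot": [0, 0, 0.385], "xyz": [-0.23, -0.015, 0.02], "grip": 0}]}}

```text
clock: 1.48
tool_pos: [0.5529, 0.2075, 0.1994]
eef_rot: [0.568, 0.823, 0.0, -0.0]
contact_force: [0.2, 1.0, -0.4]
opening: 1.004
finger_force: 0.0
```

Run:
```python
from h import *
s=r.get_state();print(s['tool_pos'])
im=r.snapshot('wrist')[:,:,::-1].copy();cv2.imwrite('pics/w1.png',im)
c=cam('wrist',s)
L=np.array([(.085,.06,.004),(.085,-.06,.004),(-.015,.06,.004),(-.015,-.06,.004),(0,.045,.049),(0,-.045,.049)])
print(proj(c,L@R.from_euler('z',.359).as_matrix().T+[.553,.2045,0]).round(1))
```

```text
[0.55289426 0.20749892 0.19942033]
[[363.7 134.8]
 [356.3 241.8]
 [268.7 134.5]
 [269.6 241.5]
 [282.8 152.8]
 [282.6 243.7]]
```

View pics/w1.png

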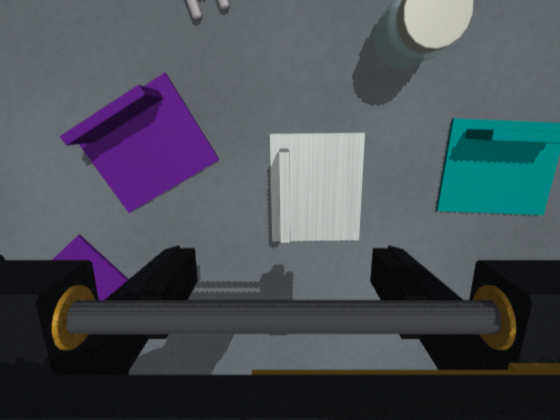

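The wrist view confirms the aluminium strip. Its leaf corners are at (363,133), (359,240), (270,134) and (270,241). The rib top runs (285,150) to (285,241), and the rib is centred between the fingers.

Run:
```python
from h import *
c=cam('wrist');t=cam('top')
v,e=fit(c,[(363,133),(359,240),(270,134),(270,241),(285,150),(285,241)],[(.085,.06,.004),(.085,-.06,.004),(-.015,.06,.004),(-.015,-.06,.004),(0,.045,.049),(0,-.045,.049)]);print(v,e)
print('leaf',tri([(c,(363,133)),(t,(180.1,201.8))]),tri([(c,(359,240)),(t,(222.4,187))]))
print('rib',tri([(c,(285,150)),(t,(192.5,228))]),tri([(c,(285,241)),(t,(226.5,215.5))]))
plan([v[0],v[1],.012],v[2])
```

```text
[0.55264347 0.20856075 0.37053701] 1.7617834930205731
leaf [ 0.61377171  0.29560222 -0.01534885] [ 0.65667946  0.18072951 -0.00539529]
rib [0.53850143 0.24982956 0.02556267] [0.5723775  0.16134274 0.03027322]
xyz [-0.0014  0.0005  0.1875] rot [-0.0003 -0.0022 -0.0053] at [0.5519 0.2093 0.1995] t 1.53 F [ 0.58  0.07 -0.2 ]
```

Predicted and seen pixels agree within about 2 px. The two-view height is weak (short baseline), so I'll descend in stages and look again from the lower position.

{"api": "carry_out", "payload": {"plan": [{"rot": [0, 0, 0], "xyz": [-0.001, 0.001, 0.035], "grip": 0}, {"rot": [0, 0, 0], "xyz": [-0.001, 0.001, 0.07], "grip": 0}, {"rot": [0, 0, 0], "xyz": [-0.001, 0.001, 0.1], "grip": 0}, {"rot": [0, 0, 0], "xyz": [-0.001, 0.001, 0.12], "grip": 0}, {"rot": [0, 0, 0], "xyz": [-0.001, 0.001, 0.12], "grip": 0}, {"rot": [0, 0, 0], "xyz": [-0.001, 0.001, 0.12], "grip": 0}]}}

```text
clock: 2.03
tool_pos: [0.5524, 0.209, 0.0793]
eef_rot: [0.566, 0.824, -0.0, -0.001]
contact_force: [-0.2, 0.7, 0.4]
opening: 0.997
finger_force: 0.0
```

Run:
```python
from h import *
s=r.get_state();print(s['tool_pos'],R.from_quat(s['eef_rot']).as_matrix()[:,1])
im=r.snapshot('wrist')[:,:,::-1].copy();cv2.imwrite('pics/w2.png',im);s2=r.get_state();print(s2['tool_pos'])
c=cam('wrist',s)
L=np.array([(.085,.06,.004),(.085,-.06,.004),(-.015,.06,.004),(-.015,-.06,.004),(0,.045,.049),(0,-.045,.049)])
print(proj(c,L@R.from_euler('z',.365).as_matrix().T+[.5535,.2068,0]).round(1))
```

```text
[0.55236241 0.20901483 0.07932508] [ 0.93348059  0.35862296 -0.00188632]
[0.55365663 0.20880123 0.08054752]
[[408.8 140.2]
 [392.4 296.5]
 [262.8 139.9]
 [265.1 296.2]
 [284.8 171.3]
 [284.4 312.5]]
```

View pics/w2.png

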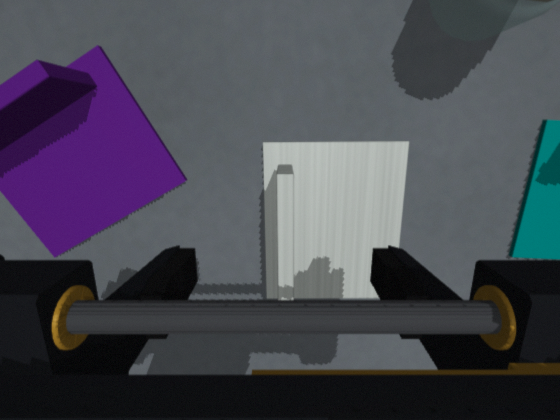

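The leaf's far corners are at (263,142) and (408,142) and the rib top starts at (285,166). They match the predictions from both heights, so heights and pose are good. I'll descend and grip.

{"api": "carry_out", "payload": {"plan": [{"rot": [0, 0, 0], "xyz": [0, 0, 0.025], "grip": 0}, {"rot": [0, 0, 0], "xyz": [0, 0, 0.045], "grip": 0}, {"rot": [0, 0, 0], "xyz": [0, 0, 0.06], "grip": 0}, {"rot": [0, 0, 0], "xyz": [0, 0, 0.067], "grip": 0}, {"rot": [0, 0, 0], "xyz": [0, 0, 0.067], "grip": 0}, {"rot": [0, 0, 0], "xyz": [0, 0, 0.067], "grip": 0}]}}

```text
clock: 2.58
tool_pos: [0.5549, 0.2072, 0.0141]
eef_rot: [0.568, 0.823, 0.001, 0.0]
contact_force: [0.2, 0.0, 1.6]
opening: 1.0
finger_force: 0.0
```

{"api": "carry_out", "payload": {"plan": [{"rot": [0, 0, 0], "xyz": [0, 0, 0], "grip": 255}, {"rot": [0, 0, 0], "xyz": [0, 0, 0], "grip": 255}, {"rot": [0, 0, 0], "xyz": [0, 0, 0], "grip": 255}, {"rot": [0, 0, 0], "xyz": [0, 0, 0], "grip": 255}, {"rot": [0, 0, 0], "xyz": [0, 0, 0], "grip": 255}, {"rot": [0, 0, 0], "xyz": [0, 0, 0], "grip": 255}, {"rot": [0, 0, 0], "xyz": [0, 0, 0], "grip": 255}, {"rot": [0, 0, 0], "xyz": [0, 0, 0], "grip": 255}], "squeeze": 45}}

```text
clock: 3.25
tool_pos: [0.5541, 0.2064, 0.0127]
eef_rot: [0.568, 0.823, 0.0, -0.0]
contact_force: [0.1, -0.5, -0.1]
opening: 0.419
finger_force: 0.0
```

{"api": "carry_out", "payload": {"plan": [{"rot": [0, 0, 0], "xyz": [0, 0, 0], "grip": 255}, {"rot": [0, 0, 0], "xyz": [0, 0, 0], "grip": 255}, {"rot": [0, 0, 0], "xyz": [0, 0, 0], "grip": 255}, {"rot": [0, 0, 0], "xyz": [0, 0, 0], "grip": 255}, {"rot": [0, 0, 0], "xyz": [0, 0, 0], "grip": 255}, {"rot": [0, 0, 0], "xyz": [0, 0, 0], "grip": 255}, {"rot": [0, 0, 0], "xyz": [0, 0, 0], "grip": 255}, {"rot": [0, 0, 0], "xyz": [0, 0, 0], "grip": 255}]}}

```text
clock: 3.92
tool_pos: [0.5541, 0.2064, 0.0127]
eef_rot: [0.568, 0.823, 0.0, 0.0]
contact_force: [-0.1, -0.0, -0.2]
opening: 0.108
finger_force: 45.0
```

```bash
python3 -c "
from h import *
print(r.get_state()['finger_force'])
plan([.554,.2065,.16],.365)"
```

```text
44.99656146392226
xyz [ 1.000e-04 -0.000e+00 -1.473e-01] rot [ 0.0001 -0.     -0.002 ] at [0.5541 0.2064 0.0127] t 3.92 F [-0.09 -0.01 -0.21]
```

{"api": "carry_out", "payload": {"plan": [{"rot": [0, 0, 0], "xyz": [0, 0, -0.03], "grip": 255}, {"rot": [0, 0, 0], "xyz": [0, 0, -0.065], "grip": 255}, {"rot": [0, 0, 0], "xyz": [0, 0, -0.1], "grip": 255}, {"rot": [0, 0, 0], "xyz": [0, 0, -0.13], "grip": 255}, {"rot": [0, 0, 0], "xyz": [0, 0, -0.13], "grip": 255}]}}

```text
clock: 4.33
tool_pos: [0.5574, 0.2075, 0.1483]
eef_rot: [0.568, 0.823, 0.004, 0.003]
contact_force: [0.3, 0.0, -1.1]
opening: 0.107
finger_force: 45.0
```

```bash
python3 -c "
from h import *
plan([.494,-.2,.143],.22)"
```

```text
xyz [-0.3586 -0.2038  0.0031] rot [ 0.01   -0.0011  0.1426] at [0.5574 0.2075 0.1483] t 4.33 F [ 0.29  0.01 -1.13]
```

{"api": "carry_out", "payload": {"plan": [{"rot": [0, 0, 0.142], "xyz": [-0.036, -0.02, 0], "grip": 255}, {"rot": [0, 0, 0.142], "xyz": [-0.07, -0.04, 0], "grip": 255}, {"rot": [0, 0, 0.142], "xyz": [-0.104, -0.06, 0], "grip": 255}, {"rot": [0, 0, 0.142], "xyz": [-0.138, -0.079, 0], "grip": 255}, {"rot": [0, 0, 0.142], "xyz": [-0.172, -0.098, 0], "grip": 255}, {"rot": [0, 0, 0.142], "xyz": [-0.206, -0.117, 0], "grip": 255}, {"rot": [0, 0, 0.142], "xyz": [-0.23, -0.131, 0], "grip": 255}, {"rot": [0, 0, 0.142], "xyz": [-0.23, -0.131, 0], "grip": 255}]}}

```text
clock: 5.0
tool_pos: [0.5103, -0.0639, 0.1418]
eef_rot: [0.629, 0.777, -0.003, 0.0]
contact_force: [-0.2, 0.9, -2.7]
opening: 0.108
finger_force: 45.0
```

```bash
python3 -c "
from h import *
plan([.494,-.2,.143],.22)"
```

```text
xyz [-0.1297 -0.0443 -0.0004] rot [-0.0054  0.0044 -0.0103] at [ 0.5103 -0.0639  0.1418] t 5.0 F [-0.23  0.91 -2.7 ]
```

{"api": "carry_out", "payload": {"plan": [{"rot": [0, 0, 0], "xyz": [-0.036, -0.012, 0], "grip": 255}, {"rot": [0, 0, 0], "xyz": [-0.072, -0.024, 0], "grip": 255}, {"rot": [0, 0, 0], "xyz": [-0.106, -0.036, 0], "grip": 255}, {"rot": [0, 0, 0], "xyz": [-0.13, -0.044, 0], "grip": 255}, {"rot": [0, 0, 0], "xyz": [-0.13, -0.044, 0], "grip": 255}, {"rot": [0, 0, 0], "xyz": [-0.13, -0.044, 0], "grip": 255}, {"rot": [0, 0, 0], "xyz": [-0.13, -0.044, 0], "grip": 255}]}}

```text
clock: 5.58
tool_pos: [0.4986, -0.1902, 0.142]
eef_rot: [0.624, 0.781, 0.0, -0.001]
contact_force: [0.3, 0.3, -2.4]
opening: 0.108
finger_force: 45.0
```

Run:
```python
from h import *
s=r.get_state();A=R.from_quat(s['eef_rot']).as_matrix();print(s['tool_pos'],A.round(4).tolist())
im=r.snapshot('wrist')[:,:,::-1].copy();cv2.imwrite('pics/w3.png',im);print(r.get_state()['tool_pos'])
np.savez('w3.npz',p=s['tool_pos'],q=s['eef_rot'])
cv2.imwrite('pics/top3.png',r.snapshot('top')[:,:,::-1])
c=cam('wrist',s)
L=np.array([(-.108,.083,.03),(-.021,.066,.048),(-.021,-.066,.048),(.066,.066,.043),(.078,.083,.03)])
print(proj(c,L@R.from_euler('z',.22).as_matrix().T+[.645,-.166,0]).round(1))
```

```text
[ 0.49856662 -0.19019737  0.14201785] [[-0.2202, 0.9755, -0.0012], [0.9755, 0.2202, 0.0017], [0.0019, -0.0008, -1.0]]
[ 0.49888338 -0.18958784  0.1421716 ]
[[335.4 115.3]
 [455.5 138.9]
 [432.8 297.4]
 [566.8 138.8]
 [573.  115.9]]
```

View pics/w3.png

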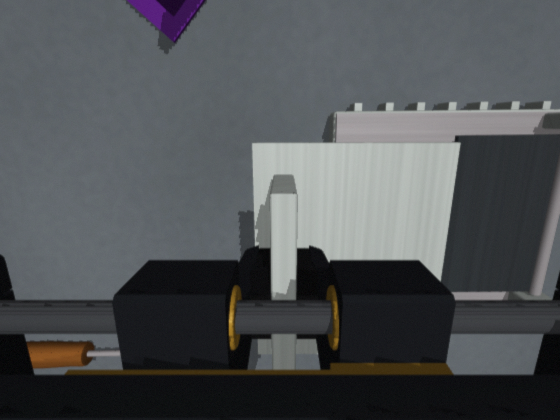

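The wrist view shows the held strip: leaf corners (252,144) and (459,143), rib-top end (285,192). The deck's front-left corner is at (334,112), its left edge is level along row 112, and the flap's front-left lip corner is near (457,137). I'll fit both with the same camera.

Run:
```python
from h import *
d=np.load('w3.npz');s=dict(tool_pos=d['p'],eef_rot=d['q']);c=cam('wrist',s)
zu=s['tool_pos'][2]-.0127
S,e=fit(c,[(252,144),(459,143),(285,192)],[(-.015,.06,zu+.004),(.085,.06,zu+.004),(0,.045,zu+.049)]);print('strip',S,e)
M,e=fit(c,[(334,112),(554,112),(457,137),(540,292)],[(-.108,.083,.03),(.066,.083,.03),(-.021,.066,.048),(.066,-.066,.043)]);print('mount',M,e)
M2,e=fit(c,[(334,112),(554,112),(457,137)],[(-.108,.083,.03),(.066,.083,.03),(-.021,.066,.048)]);print('mount',M2,e)
print('ydeck',atz(c,(334,112),.03),atz(c,(554,112),.03))
y=S[2];print('strip rel tool',totool(s,[S[0],S[1],zu]))
E=S[:2]+.085*np.array([np.cos(y),np.sin(y)])
for m in(M,M2):
  print('edge in mount',R.from_euler('z',-m[2]).apply([*(E-m[:2]),0]),'dyaw',y-m[2])
```

```text
strip [ 0.49843675 -0.19092604  0.22297269] 1.5858048227274253
mount [ 0.64621786 -0.16322272  0.24630186] 4.644163829117133
mount [ 0.64350876 -0.16409033  0.22189565] 2.7956699558892524
ydeck [ 0.5197392  -0.10643418  0.03      ] [ 0.68725285 -0.06857721  0.03      ]
strip rel tool [-0.00070667 -0.0002775   0.01269888]
edge in mount [-0.06509891  0.00718181  0.        ] dyaw -0.02332917124394368
edge in mount [-0.06242116  0.00584113  0.        ] dyaw 0.001077040071748303
```

{"api": "carry_out", "payload": {"plan": [{"rot": [0, 0, 0], "xyz": [-0.006, 0, 0.03], "grip": 255}, {"rot": [0, 0, 0], "xyz": [-0.006, 0, 0.055], "grip": 255}, {"rot": [0, 0, 0], "xyz": [-0.006, 0, 0.075], "grip": 255}, {"rot": [0, 0, 0], "xyz": [-0.006, 0, 0.085], "grip": 255}, {"rot": [0, 0, 0], "xyz": [-0.006, 0, 0.09], "grip": 255}, {"rot": [0, 0, 0], "xyz": [-0.006, 0, 0.09], "grip": 255}, {"rot": [0, 0, 0], "xyz": [-0.006, 0, 0.09], "grip": 255}]}}

```text
clock: 6.27
tool_pos: [0.5008, -0.197, 0.0533]
eef_rot: [0.624, 0.781, 0.0, 0.0]
contact_force: [-0.8, -0.4, -1.2]
opening: 0.107
finger_force: 45.0
```

```bash
cat > rel.py <<'E'
from h import *
M=[.6437,-.1645,.222]
s=r.get_state();A=R.from_quat(s['eef_rot']).as_matrix();y=np.arctan2(A[1,1],A[0,1])
e=s['tool_pos']+A@[-.0005,.085,.0127]
e[:2]-=M[:2]
print('edge in mount',R.from_euler('z',-M[2]).apply(e).round(4),'dyaw',round(y-M[2],4),'tilt x,y',A[2,0].round(4),A[2,1].round(4))
plan([M[0]-.055*np.cos(M[2]),M[1]-.055*np.sin(M[2]),.0427],M[2])
E
python3 rel.py; python3 -c "
from h import *
cv2.imwrite('pics/side4.png',r.snapshot('side')[:,:,::-1])"
```

```text
edge in mount [-0.0615 -0.0008  0.0407] dyaw -0.0001 tilt x,y -0.0002 0.0009
xyz [0.0003 0.0915 0.0107] rot [ 0.0009  0.0002 -0.0001] at [ 0.5008 -0.197   0.0533] t 6.27 F [-0.82 -0.42 -1.22]
```

Lower to about 3 mm above the deck, then check.

{"api": "carry_out", "payload": {"plan": [{"rot": [0, 0, 0], "xyz": [0, 0, 0.005], "grip": 255}, {"rot": [0, 0, 0], "xyz": [0, 0, 0.008], "grip": 255}, {"rot": [0, 0, 0], "xyz": [0, 0, 0.008], "grip": 255}, {"rot": [0, 0, 0], "xyz": [0, 0, 0.008], "grip": 255}]}}

```text
clock: 6.65
tool_pos: [0.5001, -0.1975, 0.0447]
eef_rot: [0.625, 0.781, 0.0, 0.0]
contact_force: [0.6, -0.3, -2.6]
opening: 0.11
finger_force: 45.0
```

```bash
python3 rel.py; python3 -c "
from h import *
a=r.snapshot('wrist')[:,:,::-1];b=r.snapshot('side')[150:240,215:335,::-1]
im=np.zeros((600,560,3),np.uint8);im[:300]=a[:300];im[300:]=cv2.resize(b,(400,300),interpolation=3)[:, :].repeat(1,1)[:, :560] if 0 else cv2.copyMakeBorder(cv2.resize(b,(400,300),interpolation=3),0,0,0,160,0)
cv2.imwrite('pics/c5.png',im)"
```

```text
edge in mount [-0.0623 -0.0012  0.0321] dyaw -0.0011 tilt x,y 0.0 0.0001
xyz [0.0007 0.0923 0.0021] rot [ 0.0001 -0.     -0.0011] at [ 0.5001 -0.1975  0.0447] t 6.65 F [ 0.59 -0.26 -2.58]
```

View pics/c5.png

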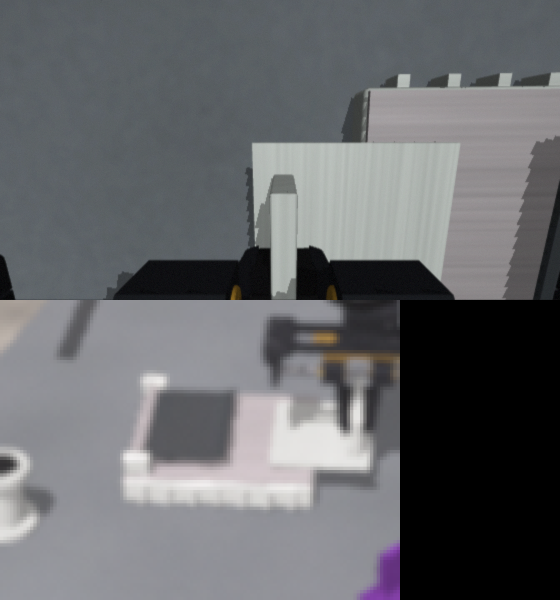

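Strip leaf is just above the deck, clear of the flap. The deck's corner is at (369,88), its left edge on row 88, and the leaf's left edge on row 143. I'll check the centring numerically.

Run:
```python
from h import *
s=r.get_state();c=cam('wrist',s);zu=s['tool_pos'][2]-.0127
f=lambda u,z:R.from_euler('z',-.222).apply(atz(c,u,z)-[.6437,-.1645,0]).round(4)
print(f((369,88),.03),f((540,89),.03),'leaf',f((252,143),zu+.004),f((460,143),zu+.004))
```

```text
[-0.1067  0.0839  0.03  ] [-0.0249  0.0834  0.03  ] leaf [-0.1626  0.0586  0.0361] [-0.0628  0.0585  0.0361]
```

Centred within 2 mm. Slide in, stopping about 8 mm short of the stop.

{"api": "carry_out", "payload": {"plan": [{"rot": [0, 0, 0], "xyz": [0.001, 0.01, 0], "grip": 255}, {"rot": [0, 0, 0], "xyz": [0.002, 0.02, 0], "grip": 255}, {"rot": [0, 0, 0], "xyz": [0.002, 0.028, 0], "grip": 255}, {"rot": [0, 0, 0], "xyz": [0.002, 0.034, 0], "grip": 255}, {"rot": [0, 0, 0], "xyz": [0.002, 0.034, 0], "grip": 255}]}}

```text
clock: 7.17
tool_pos: [0.5356, -0.1871, 0.0449]
eef_rot: [0.624, 0.781, 0.001, 0.001]
contact_force: [0.3, -0.2, -1.8]
opening: 0.106
finger_force: 45.0
```

```bash
python3 rel.py
```

```text
edge in mount [-0.0254  0.0014  0.0324] dyaw 0.0008 tilt x,y -0.0003 0.0032
xyz [-0.0018  0.0554  0.0023] rot [0.0032 0.0003 0.0008] at [ 0.5356 -0.1871  0.0449] t 7.17 F [ 0.29 -0.24 -1.79]
```

{"api": "carry_out", "payload": {"plan": [{"rot": [0, 0, 0], "xyz": [0, 0.007, 0.0005], "grip": 255}, {"rot": [0, 0, 0], "xyz": [0, 0.014, 0.0005], "grip": 255}, {"rot": [0, 0, 0], "xyz": [0, 0.022, 0.0005], "grip": 255}, {"rot": [0, 0, 0], "xyz": [0, 0.03, 0.0005], "grip": 255}, {"rot": [0, 0, 0], "xyz": [0, 0.038, 0.0005], "grip": 255}, {"rot": [0, 0, 0], "xyz": [0, 0.044, 0.0005], "grip": 255}, {"rot": [0, 0, 0], "xyz": [0, 0.046, 0.0005], "grip": 255}, {"rot": [0, 0, 0], "xyz": [0, 0.046, 0.0005], "grip": 255}]}}

```text
clock: 7.83
tool_pos: [0.5785, -0.1776, 0.0441]
eef_rot: [0.625, 0.781, 0.0, 0.0]
contact_force: [-0.1, -0.1, -2.7]
opening: 0.108
finger_force: 45.0
```

```bash
python3 rel.py
```

```text
edge in mount [0.0185 0.001  0.0315] dyaw -0.0004 tilt x,y 0.0001 0.0007
xyz [-0.0016  0.0115  0.0015] rot [ 0.0007 -0.0001 -0.0004] at [ 0.5785 -0.1776  0.0441] t 7.83 F [-0.11 -0.13 -2.66]
```

{"api": "carry_out", "payload": {"plan": [{"rot": [0, 0, 0], "xyz": [-0.001, 0.003, 0], "grip": 255}, {"rot": [0, 0, 0], "xyz": [-0.001, 0.006, 0], "grip": 255}, {"rot": [0, 0, 0], "xyz": [-0.001, 0.009, 0], "grip": 255}, {"rot": [0, 0, 0], "xyz": [-0.001, 0.011, 0], "grip": 255}, {"rot": [0, 0, 0], "xyz": [-0.001, 0.011, 0], "grip": 255}, {"rot": [0, 0, 0], "xyz": [-0.001, 0.011, 0], "grip": 255}]}}

```text
clock: 8.33
tool_pos: [0.5887, -0.1765, 0.0441]
eef_rot: [0.625, 0.781, 0.0, -0.0]
contact_force: [-0.9, -0.6, -2.4]
opening: 0.11
finger_force: 45.0
```

```bash
python3 rel.py
```

```text
edge in mount [ 0.0287 -0.0001  0.0314] dyaw -0.0009 tilt x,y 0.0002 -0.0001
xyz [-0.0004  0.0013  0.0014] rot [-0.0001 -0.0002 -0.0009] at [ 0.5887 -0.1765  0.0441] t 8.33 F [-0.9  -0.58 -2.43]
```

Now feel for the stop.

{"api": "carry_out", "payload": {"plan": [{"rot": [0, 0, 0], "xyz": [0, 0.001, 0], "grip": 255}, {"rot": [0, 0, 0], "xyz": [0, 0.002, 0], "grip": 255}, {"rot": [0, 0, 0], "xyz": [0, 0.003, 0], "grip": 255}, {"rot": [0, 0, 0], "xyz": [0, 0.003, 0], "grip": 255}]}}

```text
clock: 8.67
tool_pos: [0.5919, -0.1758, 0.0442]
eef_rot: [0.625, 0.781, 0.0, 0.0]
contact_force: [-0.2, 0.1, -2.2]
opening: 0.112
finger_force: 45.0
```

```bash
python3 rel.py
```

```text
edge in mount [ 0.032  -0.0002  0.0315] dyaw -0.0008 tilt x,y 0.0001 0.0004
xyz [-0.0004 -0.002   0.0015] rot [ 0.0004 -0.0001 -0.0008] at [ 0.5919 -0.1758  0.0442] t 8.67 F [-0.19  0.1  -2.16]
```

{"api": "carry_out", "payload": {"plan": [{"rot": [0, 0, 0], "xyz": [0, 0.001, 0], "grip": 255}, {"rot": [0, 0, 0], "xyz": [0, 0.002, 0], "grip": 255}, {"rot": [0, 0, 0], "xyz": [0, 0.003, 0], "grip": 255}, {"rot": [0, 0, 0], "xyz": [0, 0.003, 0], "grip": 255}]}}

```text
clock: 9.0
tool_pos: [0.5929, -0.176, 0.0439]
eef_rot: [0.625, 0.781, -0.001, -0.001]
contact_force: [-4.2, -2.1, -0.3]
opening: 0.116
finger_force: 45.0
```

```bash
python3 rel.py
```

```text
edge in mount [ 0.0329 -0.0006  0.0309] dyaw -0.0013 tilt x,y 0.0001 -0.0034
xyz [-0.     -0.003   0.0012] rot [-0.0034 -0.0001 -0.0013] at [ 0.5929 -0.176   0.0439] t 9.0 F [-4.24 -2.09 -0.26]
```

Stop found (about 4.7 N). Ease off the push slightly and press down in steps.

{"api": "carry_out", "payload": {"plan": [{"rot": [0, 0, 0], "xyz": [0, -0.001, 0.001], "grip": 255}, {"rot": [0, 0, 0], "xyz": [0, -0.001, 0.002], "grip": 255}, {"rot": [0, 0, 0], "xyz": [0, -0.001, 0.003], "grip": 255}, {"rot": [0, 0, 0], "xyz": [0, -0.001, 0.004], "grip": 255}, {"rot": [0, 0, 0], "xyz": [0, -0.001, 0.004], "grip": 255}, {"rot": [0, 0, 0], "xyz": [0, -0.001, 0.004], "grip": 255}]}}

```text
clock: 9.5
tool_pos: [0.5928, -0.1758, 0.0426]
eef_rot: [0.625, 0.781, -0.001, -0.0]
contact_force: [-9.2, 0.3, 19.2]
opening: 0.107
finger_force: 45.0
```

```bash
python3 rel.py
```

```text
edge in mount [ 0.0328 -0.0004  0.0298] dyaw -0.0014 tilt x,y -0.0003 -0.0012
xyz [-0.0002 -0.0028 -0.0001] rot [-0.0012  0.0003 -0.0014] at [ 0.5928 -0.1758  0.0426] t 9.5 F [-9.2   0.35 19.23]
```

{"api": "carry_out", "payload": {"plan": [{"rot": [0, 0, 0], "xyz": [0, -0.0005, -0.001], "grip": 255}, {"rot": [0, 0, 0], "xyz": [0, -0.0005, -0.001], "grip": 255}, {"rot": [0, 0, 0], "xyz": [0, -0.0005, -0.001], "grip": 255}, {"rot": [0, 0, 0], "xyz": [0, -0.0005, -0.001], "grip": 255}, {"rot": [0, 0, 0], "xyz": [0, -0.0005, -0.001], "grip": 255}, {"rot": [0, 0, 0], "xyz": [0, -0.0005, -0.001], "grip": 255}]}}

```text
clock: 10.0
tool_pos: [0.5928, -0.1758, 0.0427]
eef_rot: [0.625, 0.781, -0.0, 0.0]
contact_force: [-5.9, -0.5, 12.1]
opening: 0.112
finger_force: 45.0
```

```bash
python3 rel.py; python3 -c "
from h import *
a=r.snapshot('wrist')[:300,:,::-1];b=r.snapshot('side')[150:240,215:335,::-1]
cv2.imwrite('pics/c6.png',np.vstack([a,cv2.copyMakeBorder(cv2.resize(b,(400,300),interpolation=3),0,0,0,160,0)]))
print(r.get_state()['contact_force'])"
```

```text
edge in mount [ 0.0328 -0.0004  0.0299] dyaw -0.0012 tilt x,y -0.0003 -0.0003
xyz [-0.0002 -0.0028 -0.    ] rot [-0.0003  0.0003 -0.0012] at [ 0.5928 -0.1758  0.0427] t 10.0 F [-5.92 -0.47 12.14]
[-6.2634754  -1.09935966  9.85530325]
```

View pics/c6.png

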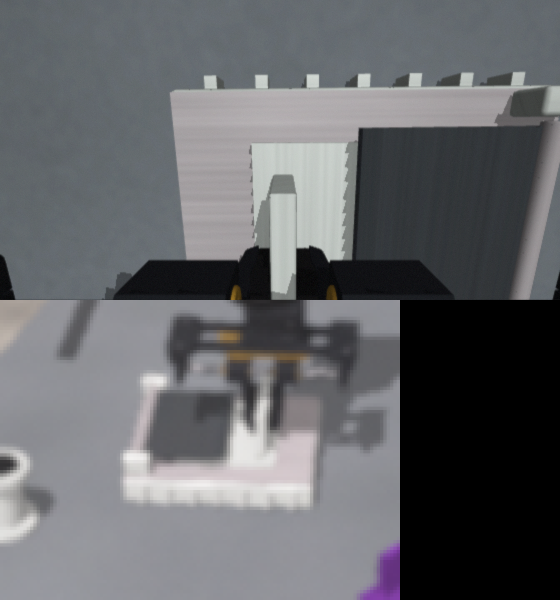

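The leaf is under the shut flap (lip at column 357), square to it. The deck's corner is at (171,91) and the leaf's rear corner at (252,143). One check of the depth, then hand in.

Run:
```python
from h import *
s=r.get_state();c=cam('wrist',s)
f=lambda u,z:R.from_euler('z',-.222).apply(atz(c,u,z)).round(4)
d=f((252,143),.034)-f((171,91),.03);print('edge rel mount x',-.108+d[0]+.1,'y',.083+d[1]-.06,s['contact_force'],s['finger_force'])
if abs(-.008+d[0]-.03)<.006 and s['contact_force'][2]>7: print(r.finish_job())
```

```text
edge rel mount x 0.029899999999999996 y -0.0007999999999999813 [-6.2634754  -1.09935966  9.85530325] 44.986410196870565
the job is handed in; nothing more can be done
None
```

The strip is fully home under the shut flap and I've handed the job in. It is square, within about 1 mm of centre and against the stop, held pressed on the deck with about 10–12 N.

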